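# Clear and level the sample platform with a spirit level and its push-to-turn adjuster

## Robot

A 6-joint arm with a two-finger parallel gripper is mounted at the origin on a cart in front of the work surface, level with it; the furniture and walls round the work are solid. World frame = base frame: x ahead of the robot, y to its left, z up, the work surface at z = 0. Lengths are in m, angles in degrees, forces in N, time in s.
With the tool pointing down it reaches from about 0.325 to 0.85 m from the base axis. Payload 4.4 kg.
Tool frame: the origin (TCP) lies midway between the tips of the shut fingers; the grasp point (between the pads) lies 19 mm behind it; z points along the fingers, y is the line along which they close (so a half turn about z gives the same grasp; the last joint's range is limited). The gripper opens to 94 mm and grips with 3 to 60 N. Pads are 16 mm wide; open, the fingers measure 119 mm over their backs; the gripper's body (75 mm by 177 mm) begins 78 mm behind the grasp point.
Start: joints at [55.319, 11.837, 88.321, -0, 79.842, -8.623], TCP at [0.253, 0.517, 0.205] pointing down, gripper open.
Joint ranges: [-156.59, 156.59], [-49.26, 127.26], [12.9, 141.05], [-63.56, 243.56], [4.71, 150.69], [-161.64, 161.64]. Speed limits (degrees/s): [159.86, 159.86, 180, 180, 180, 180].

## Interface

Orientations are given as [roll, pitch, yaw] about the fixed x, y, z axes, in that order (R = Rz(yaw) Ry(pitch) Rx(roll)).
In Python, from rig import env, get_image, hand_in, spotter gives the robot as it stands.
- The arm moves only by the tool jog_arm, never from a script. Its argument "rows" is a list of rows, each a list of 2 entries, a list of its own where there are three numbers: the shift along the tool's x, y, z in m, then the turn, a rotation vector about the tool's x, y, z in rad. In form: [[[x, y, z], [wx, wy, wz]], ...]. A call has 1 to 20 rows; each row shifts and turns the commanded pose from where the row before left it, along the tool's axes as they then stand; what a row does not reach is not made up. A row lasts 1/8 s, in which the tool goes at most 62.5 mm and 10.7 degrees, less where a joint would pass 70% of its speed; a pose out of reach is approached as far as the arm can. A call is refused whole if a number of a shift passes 0.0625 or a number of a turn 0.188, either way. A call with a gripper value outside its range is refused whole. "grip" is the opening, from -1 (shut) to 1 (fully open), set as the call begins (left out, the last holds). The fingers move at their own pace and stop on an object; the grip force is fixed at half the most. Time passes only in rows, so rows that do not move let the fingers close. It gives the time, the measured TCP pose, the force, the opening and the grip force at its end, in the units of the state.
- env.observe(): the state, without advancing time (a new reading comes with each control period).
- get_image(name): name is "scene" or "top"; returns a dict with "img" (400x640x3 uint8, red, green, blue), "depth" (400x640 float32, m along the optical axis (not along the pixel's ray), 0 where there is no reading), "fx", "fy", "cx", "cy" (pixels), "T" (4x4, takes a point from camera to world coordinates). Camera axes: x right, y down, z forward; pixel columns grow to the right and rows downward; lengths in m; the calibration is good to about 2 mm. A picture is of the moment at which its call begins.
- hand_in(): hands the job in; it is judged then, once.
Trained networks look in the newest picture that a camera, given by its name, has taken for a name from the list of things; names that differ only in an ending like _2 or _b are one class to them, and where a whole thing is asked for, a point or a joint stands for the part that bears it (a point fixed in the world has none). Each returns a list of dicts, best first, with "conf" (0 to 1); they miss things now and then, are a little off and sometimes report something else, mostly with a low value. They report only what shows in the picture. A call takes as long as a camera call.
- spotter.silhouettes(camera, name): "mask" (400x640 bool, what is visible of it) and "xy" ([column, row] in pixels, amid what is visible of it).
The state is a dict: "clock": time; "joint_positions": joint angles; "joint_velocities": joint speeds; "joint_efforts": joint torques, N m; "tcp_pos": TCP position; "tcp_rot": TCP orientation; "ft_force": force on the tool from outside, world axes, zero at the start; "wrist_torque": the same for the moment, N m; "finger_gap": finger opening in m; "finger_force": force on a finger pad.
Only numpy, scipy, OpenCV 4.12 (cv2) and the standard library are available. Lean on these libraries where they do the work, as an engineer would, in place of code of your own. Each camera call takes 0.05 s, during which the arm holds its last target. There are 200 camera calls.

## Task

Clear the sample platform by putting the filter cube and the lens tube that stand on it into the tray, each into the compartment that already holds its kind, and then lay the spirit level on the platform, lengthwise along the plate, and let go of it. Next take the adjusting knob, push it down so that it engages, and turn it until the bubble rests centred between the two rings on the vial. Finish while still holding the knob pushed down with the bubble centred, so that I can tighten the lock screw meanwhile; leave the other things on the table where they are.

Things in the scene. Friction and masses are not known exactly. Their poses are not given: they have to be found in the camera images.
- level_center (a point): spirit level: loose aluminium bar 140 mm long (its x axis), 24 mm wide (y), about 270 g; body 22 mm high with flat sides, a glass vial along the middle of its top, up to 28 mm. The point is in the middle, 11 mm above its underside. It starts flat on the table; grasp it across its width at the middle.
- bubble (a joint): offset of the bubble from the vial's middle, m, along the level's own +x (limits -0.022, 0.022). The pale bubble, 16 mm long, goes to the higher end, 2 mm per 0.001 rad of slope, and settles in 1 to 2 s. Two black rings, 11 mm either side of the middle, leave 3 mm beside each end of the centred bubble.
- stand: fixed levelling stand, origin under its middle, on the table: dark base plate 240 x 110 mm (x, y) and above it the platform, an aluminium plate 235 x 100 x 10 mm with a grid of small holes, upper face 45 mm above the table, on a pivot shaft at the -x end and an adjusting screw at the +x end. That end starts too low, by 0.004 to 0.008 rad.
- level_spot (a point): middle of the platform's free area, on its upper face: the level's middle goes here. x runs along the plate towards the knob, whose axis is 125 mm away; z is the plate's normal. The plate reaches 85 mm from here away from the knob and 50 mm to either side.
- knob_grip (a point): centre of the adjusting knob, on its upright axis: black ribbed round knob 36 mm across, 24 mm high, its underside 23 mm above the plate; the point is half-way up, 80 mm above the table, and goes down with the knob. Pushed down, it drives the screw: clockwise from above raises this end, by 0.0065 rad of slope (13 mm of bubble, 1.3 mm of height here) per radian.
- knob_press (a joint): how far the knob is pushed down, m: 0 up, 0.006 at its stop; springs back up. 3.5 N at 2 mm, 5 to 7 N at 4 mm, 6 to 9 N at the stop. Not pushed, it idles (turns without effect); from 0.003 on its teeth drive the screw; 0.004 to 0.005 is a good depth. The first turning, up to 0.3 rad, may be lost until the teeth drop in. The screw stays where it is left.
- filter_cube_b_mid (a point): filter cube standing on the platform, to be put away: black cube, 41 mm (x) by 38 mm (y) wide, 43 mm high, with a round amber window in one face; point at its middle, half-way up.
- lens_tube_a_mid (a point): lens tube standing on the platform, to be put away: short black open tube, 31 mm across, 30 mm high, upright; point at its middle, half-way up.
- tray_in (a point): fixed grey parts tray, 200 mm (x) by 140 mm (y), rim 22 mm above the table, walls 4 mm; the point is the middle of its inner floor, about 4 mm above the table. A wall across the middle (along y) parts it into two compartments, at +x and -x, each 94 mm by 132 mm; the piece in each stands in its -y half, the +y half is free.
- filter_cube_c_mid (a point): second filter cube, same as the other; it stands in one of the tray's compartments (either) and shows where filter cubes go; point at its middle.
- lens_tube_b_mid (a point): second lens tube, 31 mm across but only 18 mm high; it stands in the tray's other compartment and shows where lens tubes go; point at its middle.
- objective_b_mid (a point): microscope objective: metal, stepped cone, 31 mm across, 50 mm high, upright; point at its middle. Bystander, loose, not to be moved.
- oil_bottle_mid (a point): small bottle with black cap, 28 mm across, 66 mm high, upright; point at its middle. Bystander, loose, not to be moved.
- marker_mid (a point): marker pen lying flat, 133 mm long, 14 mm thick; point at its middle. Bystander, loose, not to be moved.

How it is judged (in metres and radians):
On the way, in this order (a step that is already met when the one before it is completed fails the run):
1. the filter cube and the lens tube lie in the tray with their kind, let go (((x of filter_cube_b_mid in the frame of tray_in between 0.008 and 0.095 m and y of filter_cube_b_mid in the frame of tray_in between -0.065 and 0.065 m and z of filter_cube_b_mid in the frame of tray_in between 0 and 0.035 m and x of filter_cube_c_mid in the frame of tray_in between 0.008 and 0.095 m and y of filter_cube_c_mid in the frame of tray_in between -0.065 and 0.065 m and z of filter_cube_c_mid in the frame of tray_in between 0 and 0.035 m and x of lens_tube_a_mid in the frame of tray_in between -0.095 and -0.008 m and y of lens_tube_a_mid in the frame of tray_in between -0.065 and 0.065 m and z of lens_tube_a_mid in the frame of tray_in between 0 and 0.035 m and x of lens_tube_b_mid in the frame of tray_in between -0.095 and -0.008 m and y of lens_tube_b_mid in the frame of tray_in between -0.065 and 0.065 m and z of lens_tube_b_mid in the frame of tray_in between 0 and 0.035 m) or (x of filter_cube_b_mid in the frame of tray_in between -0.095 and -0.008 m and y of filter_cube_b_mid in the frame of tray_in between -0.065 and 0.065 m and z of filter_cube_b_mid in the frame of tray_in between 0 and 0.035 m and x of filter_cube_c_mid in the frame of tray_in between -0.095 and -0.008 m and y of filter_cube_c_mid in the frame of tray_in between -0.065 and 0.065 m and z of filter_cube_c_mid in the frame of tray_in between 0 and 0.035 m and x of lens_tube_a_mid in the frame of tray_in between 0.008 and 0.095 m and y of lens_tube_a_mid in the frame of tray_in between -0.065 and 0.065 m and z of lens_tube_a_mid in the frame of tray_in between 0 and 0.035 m and x of lens_tube_b_mid in the frame of tray_in between 0.008 and 0.095 m and y of lens_tube_b_mid in the frame of tray_in between -0.065 and 0.065 m and z of lens_tube_b_mid in the frame of tray_in between 0 and 0.035 m)) and contact force between the fingers and filter_cube_b below 0.05 N and contact force between the fingers and lens_tube_a below 0.05 N), for 0.2 s.
2. the level lies flat on the platform, lengthwise, let go (x of level_center in the frame of level_spot between -0.03 and 0.03 m and y of level_center in the frame of level_spot between -0.035 and 0.035 m and z of level_center in the frame of level_spot between 0.007 and 0.015 m and angle between the x axis of level_center and the x axis of level_spot, either way round below 0.2 rad and angle between level_center's own z axis and vertical below 0.03 rad and contact force between each of the arm, the fingers and level below 0.05 N), for 0.2 s.
3. the knob is held pushed down and the bubble has come to rest centred (all of step 2 and value of joint bubble between -0.003 and 0.003 m and velocity of joint bubble between -0.003 and 0.003 m/s and angle between level_spot's own z axis and vertical below 0.0025 rad and value of joint knob_press above 0.002 m and contact force between the fingers and knob above 1 N), for 0.2 s.
At the end, for the whole second after the job is handed in: Cubes and tubes in separate compartments. Level flat on the platform, untouched, within 30 mm along, 35 mm across, 0.2 rad; bubble at rest within 3 mm of the vial's middle, platform within 0.0025 rad of level; fingers hold the knob (over 1 N) pushed down over 2 mm (all of step 1 and all of step 3); the arm keeps its last pose, push and grip.
It fails at once if the microscope objective is shifted by more than 20 mm (distance of objective_b_mid from where it was at the start of the episode above 0.02 m).
It fails at once if the small bottle is shifted by more than 20 mm (distance of oil_bottle_mid from where it was at the start of the episode above 0.02 m).
It fails at once if the marker pen is shifted by more than 20 mm (distance of marker_mid from where it was at the start of the episode above 0.02 m).
It also fails if it takes over 72 s, if anything falls off the work surface, if the arm or the gripper's body presses on something with over 40 N, if the wrist force passes 120 N, or if a joint passes its speed limit or range.

## Working session

There is one attempt and no reset: what is moved stays moved. The work goes in short steps, Python scripts to look and compute and a tool call to move; the robot and the scene stay as the last step left them, time stands still between calls to the robot, and variables do not carry over. Pictures are saved under pics/ and viewed, at most 10 in all, crops included, and the job is handed in when it is done.

Besides the shell and the picture viewer there is one more tool, called after "Emit:" in YAML: its name, and indented under it one key for each argument. jog_arm: Moves the arm, as the interface text tells. Its arguments: {"type":"object","properties":{"rows":{"type":"array","items":{"type":"array"}},"grip":{"type":"number"}},"required":["rows"]}

```bash
mkdir -p pics; cat > h.py <<'E'
import numpy as np, cv2
from rig import env, get_image, hand_in, spotter
def pts(d,mask=None):
    z=d["depth"]; v,u=np.nonzero((z>0) if mask is None else (mask&(z>0)))
    q=z[v,u]; p=np.c_[(u-d["cx"])*q/d["fx"],(v-d["cy"])*q/d["fy"],q,np.ones(len(q))]
    return (p@d["T"].T)[:,:3],u,v
def proj(d,P):
    c=np.linalg.inv(d["T"])@np.append(P,1); return d["fx"]*c[0]/c[2]+d["cx"],d["fy"]*c[1]/c[2]+d["cy"]
E
python3 - <<'E'
from h import *
o=env.observe(); print(o)
D={c:get_image(c) for c in("scene","top")}
for c,d in D.items():
    cv2.imwrite(f"pics/{c}0.png",d["img"][:,:,::-1]); print(c,d["T"].round(3).tolist(),d["fx"])
for n in ["level_center","stand","knob_grip","filter_cube_b_mid","lens_tube_a_mid","tray_in","objective_b_mid","oil_bottle_mid","marker_mid"]:
  for c in D:
    for r in spotter.silhouettes(c,n)[:4]:
        P,_,_=pts(D[c],r["mask"])
        if len(P)<5: continue
        t=P[P[:,2]>np.percentile(P[:,2],90)-.006]
        (cx,cy),(w,h),a=cv2.minAreaRect((t[:,:2]*1000).astype(np.float32))
        print(n,c,round(r["conf"],2),np.round(r["xy"]),len(P),"ztop",np.percentile(P[:,2],[5,50,95]).round(3),"rect",round(cx),round(cy),round(w),round(h),round(a))
E
```

```text
{'clock': 0.0, 'joint_positions': array([ 5.53216973e+01,  1.18840548e+01,  8.84030797e+01, -2.45011810e-04,
        7.98412860e+01, -8.62393525e+00]), 'joint_velocities': array([-0.02260716, -0.02321862, -0.05968447,  0.07520147,  0.10385059,
        0.07850675]), 'joint_efforts': array([ 8.85242207e-04, -3.70867717e+01, -2.81420374e+01,  6.98133046e-02,
        3.59763438e-02, -1.67026515e-04]), 'tcp_pos': array([0.25211549, 0.51589557, 0.20430697]), 'tcp_rot': array([-1.79872995e+02, -1.90180830e-02,  1.53945655e+02]), 'ft_force': array([-0.09912957, -0.03028723, -0.15517063]), 'wrist_torque': array([-0.01265303, -0.02526541, -0.03019157]), 'finger_force': 0.0, 'finger_gap': 0.0939717071981534}
scene [[-0.788, -0.487, 0.376, 0.209], [-0.615, 0.608, -0.502, 0.426], [0.016, -0.627, -0.779, 0.925], [0.0, 0.0, 0.0, 1.0]] 463.2461421036579
top [[0.025, -0.98, 0.198, 0.345], [-1.0, -0.025, 0.004, -0.149], [0.001, -0.198, -0.98, 1.394], [0.0, 0.0, 0.0, 1.0]] 492.1369381835168
level_center scene 0.96 [369. 281.] 757 ztop [0.005 0.021 0.028] rect 435 -67 141 24 80
stand scene 0.93 [327. 23
[... 1084 characters left out ...]
37 37 80
tray_in top 0.56 [388. 241.] 3263 ztop [0.    0.006 0.023] rect 519 -345 139 201 89
tray_in top 0.41 [224. 218.] 100 ztop [0.018 0.046 0.07 ] rect 560 116 15 17 30
objective_b_mid scene 0.65 [233. 263.] 211 ztop [0.008 0.037 0.049] rect 696 112 19 17 58
oil_bottle_mid scene 0.48 [274. 302.] 235 ztop [0.009 0.042 0.067] rect 560 117 17 16 4
oil_bottle_mid scene 0.28 [301. 245.] 454 ztop [0.046 0.081 0.088] rect 596 -9 37 41 64
oil_bottle_mid top 0.43 [224. 219.] 103 ztop [0.019 0.046 0.071] rect 560 116 15 17 30
marker_mid scene 0.75 [247. 208.] 334 ztop [-0.     0.011  0.016] rect 795 -45 130 16 85
marker_mid scene 0.37 [398. 169.] 126 ztop [0.005 0.017 0.023] rect 567 -383 27 32 30
```

```bash
python3 - <<'E'
import cv2,numpy as np
a=cv2.imread("pics/scene0.png")[130:330,200:480]; 
cv2.imwrite("pics/s0c.png",cv2.resize(a,None,fx=2.8,fy=2.8,interpolation=cv2.INTER_CUBIC))
a=cv2.imread("pics/top0.png")[110:310,190:470]; 
cv2.imwrite("pics/t0c.png",cv2.resize(a,None,fx=2.8,fy=2.8,interpolation=cv2.INTER_CUBIC))
E
```

```text
(no output)
```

View pics/s0c.png

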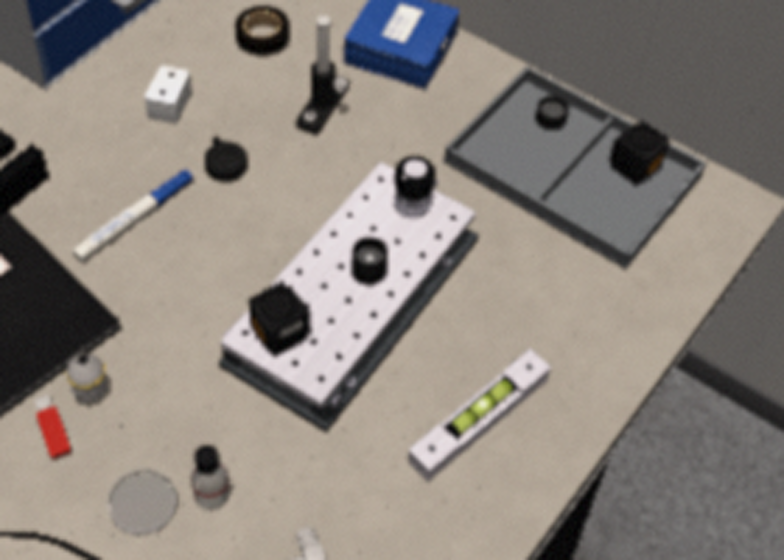

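View pics/t0c.png

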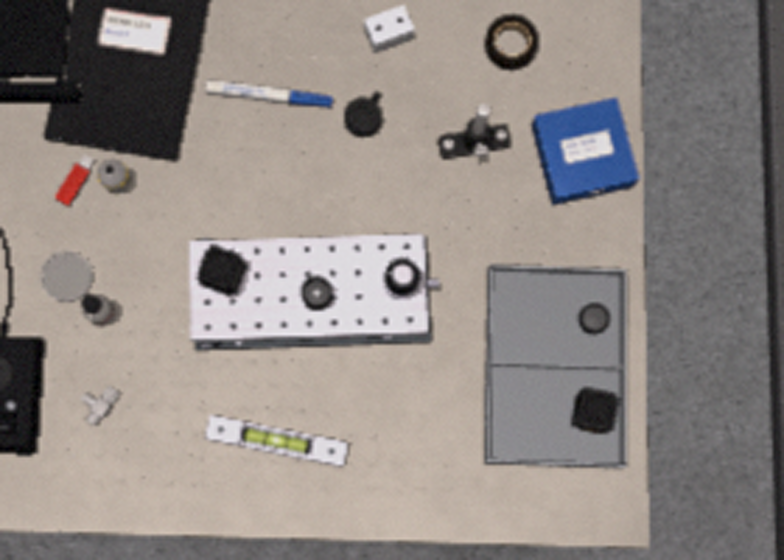

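The scene view shows the cube at about (300,243) px and the tube at (331,223), both on the platform. The knob is at (347,194). The tray's near compartment holds a cube and its far one a tube. The top view agrees with the detections and their heights. I'll plan the cube pick next.

```bash
cat >> h.py <<'E'
from scipy.spatial.transform import Rotation as Ro
def plan(*wps,start=None):
    """wps: (x,y,z,closing deg,n rows); prints rows in tool axes"""
    o=env.observe(); p=o["tcp_pos"].copy(); cl=o["tcp_rot"][2]-90
    if start: p,cl=np.array(start[:3]),start[3]
    out=[]
    for x,y,z,c,n in wps:
        d=(c-cl+90)%180-90; s=(np.array([x,y,z])-p)/n
        for i in range(n):
            R=Ro.from_euler("xyz",[180,0,cl+90],degrees=True)
            t=R.inv().apply(s).round(4)+0.0; w=round(-np.radians(d/n),3)
            out.append([t.tolist(),[0,0,w]]); p=p+R.apply(t); cl-=np.degrees(w)
    print("t",round(o["clock"],2),len(out)); print(str(out).replace(" ","")); print(p.round(4),round(cl,1))
E
python3 -c "
from h import *
plan((.596,-.009,.17,-20,14),(.596,-.009,.052,-20,4))"
```

```text
t 1.0 18
[[[-0.0385,-0.0229,0.0025],[0,0,np.float64(0.105)]],[[-0.0407,-0.0188,0.0025],[0,0,np.float64(0.105)]],[[-0.0425,-0.0144,0.0025],[0,0,np.float64(0.105)]],[[-0.0437,-0.0099,0.0025],[0,0,np.float64(0.105)]],[[-0.0445,-0.0052,0.0025],[0,0,np.float64(0.105)]],[[-0.0448,-0.0005,0.0025],[0,0,np.float64(0.105)]],[[-0.0446,0.0042,0.0025],[0,0,np.float64(0.105)]],[[-0.044,0.0088,0.0025],[0,0,np.float64(0.105)]],[[-0.0428,0.0134,0.0025],[0,0,np.float64(0.105)]],[[-0.0412,0.0178,0.0025],[0,0,np.float64(0.105)]],[[-0.0391,0.022,0.0025],[0,0,np.float64(0.105)]],[[-0.0366,0.026,0.0025],[0,0,np.float64(0.105)]],[[-0.0336,0.0297,0.0025],[0,0,np.float64(0.105)]],[[-0.0303,0.033,0.0025],[0,0,np.float64(0.105)]],[[0.0,0.0,0.0296],[0,0,np.float64(-0.001)]],[[0.0,0.0,0.0296],[0,0,np.float64(-0.001)]],[[0.0,0.0,0.0296],[0,0,np.float64(-0.001)]],[[0.0,0.0,0.0296],[0,0,np.float64(-0.001)]]]
[ 0.5961 -0.0088  0.0521] -20.1
```

Emit:
jog_arm:
  rows:
    - [[-0.0385,-0.0229,0.0025],[0,0,0.105]]
    - [[-0.0407,-0.0188,0.0025],[0,0,0.105]]
    - [[-0.0425,-0.0144,0.0025],[0,0,0.105]]
    - [[-0.0437,-0.0099,0.0025],[0,0,0.105]]
    - [[-0.0445,-0.0052,0.0025],[0,0,0.105]]
    - [[-0.0448,-0.0005,0.0025],[0,0,0.105]]
    - [[-0.0446,0.0042,0.0025],[0,0,0.105]]
    - [[-0.044,0.0088,0.0025],[0,0,0.105]]
    - [[-0.0428,0.0134,0.0025],[0,0,0.105]]
    - [[-0.0412,0.0178,0.0025],[0,0,0.105]]
    - [[-0.0391,0.022,0.0025],[0,0,0.105]]
    - [[-0.0366,0.026,0.0025],[0,0,0.105]]
    - [[-0.0336,0.0297,0.0025],[0,0,0.105]]
    - [[-0.0303,0.033,0.0025],[0,0,0.105]]
    - [[0,0,0],[0,0,0]]
    - [[0,0,0],[0,0,0]]
  grip: 1

```text
clock: 3.0
tcp_pos: [0.5956, -0.0084, 0.1702]
tcp_rot: [-179.9, -0.0, 69.7]
ft_force: [0.4, -0.3, -0.1]
finger_gap: 0.0942
finger_force: 0.0
```

```bash
sed -i 's/w=round(-np.radians(d\/n),3)/w=float(round(-np.radians(d\/n),3))/' h.py; python3 -c "
from h import *
plan((.596,-.009,.052,-20,4))"
```

```text
t 3.0 4
[[[-0.0001,0.0001,0.0295],[0,0,-0.001]],[[-0.0001,0.0001,0.0295],[0,0,-0.001]],[[-0.0001,0.0001,0.0295],[0,0,-0.001]],[[-0.0001,0.0001,0.0295],[0,0,-0.001]]]
[ 0.5959 -0.0089  0.0522] -20.0
```

Emit:
jog_arm:
  rows:
    - [[0,0,0.0295],[0,0,0]]
    - [[0,0,0.0295],[0,0,0]]
    - [[0,0,0.0295],[0,0,0]]
    - [[0,0,0.0295],[0,0,0]]
    - [[0,0,0],[0,0,0]]

```text
clock: 3.62
tcp_pos: [0.5928, -0.0069, 0.05]
tcp_rot: [-179.6, 0.1, 69.9]
ft_force: [-0.7, -0.7, -0.1]
finger_gap: 0.0937
finger_force: 0.0
```

Emit:
jog_arm:
  rows:
    - [[0,0,0],[0,0,0]]
    - [[0,0,0],[0,0,0]]
    - [[0,0,0],[0,0,0]]
    - [[0,0,0],[0,0,0]]
    - [[0,0,0],[0,0,0]]
    - [[0,0,0],[0,0,0]]
  grip: -1

```text
clock: 4.38
tcp_pos: [0.5962, -0.0089, 0.0525]
tcp_rot: [180.0, 0.0, 69.7]
ft_force: [-0.9, -0.5, -0.2]
finger_gap: 0.0377
finger_force: 29.9
```

```bash
python3 -c "
from h import *
o=env.observe();print(o['tcp_pos'],o['finger_gap'],o['finger_force'])
plan((.596,-.009,.13,-20,3),(.470,-.311,.12,0,10),(.470,-.311,.016,0,5))"
```

```text
[ 0.59623223 -0.00893538  0.05247596] 0.037711103223403986 29.855973422527313
t 4.38 18
[[[0.0,-0.0001,-0.0258],[0,0,-0.002]],[[0.0,-0.0001,-0.0258],[0,0,-0.002]],[[0.0,-0.0001,-0.0258],[0,0,-0.002]],[[-0.0327,-0.0015,0.001],[0,0,-0.035]],[[-0.0326,-0.0027,0.001],[0,0,-0.035]],[[-0.0325,-0.0038,0.001],[0,0,-0.035]],[[-0.0324,-0.005,0.001],[0,0,-0.035]],[[-0.0322,-0.0061,0.001],[0,0,-0.035]],[[-0.0319,-0.0072,0.001],[0,0,-0.035]],[[-0.0317,-0.0083,0.001],[0,0,-0.035]],[[-0.0314,-0.0094,0.001],[0,0,-0.035]],[[-0.031,-0.0105,0.001],[0,0,-0.035]],[[-0.0306,-0.0116,0.001],[0,0,-0.035]],[[0.0,0.0,0.0208],[0,0,0.0]],[[0.0,0.0,0.0208],[0,0,0.0]],[[0.0,0.0,0.0208],[0,0,0.0]],[[0.0,0.0,0.0208],[0,0,0.0]],[[0.0,0.0,0.0208],[0,0,0.0]]]
[ 0.47   -0.3111  0.0159] 0.1
```

Emit:
jog_arm:
  rows:
    - [[0,0,-0.026],[0,0,0]]
    - [[0,0,-0.026],[0,0,0]]
    - [[0,0,-0.026],[0,0,0]]
    - [[-0.0327,-0.0015,0.001],[0,0,-0.035]]
    - [[-0.0326,-0.0027,0.001],[0,0,-0.035]]
    - [[-0.0325,-0.0038,0.001],[0,0,-0.035]]
    - [[-0.0324,-0.005,0.001],[0,0,-0.035]]
    - [[-0.0322,-0.0061,0.001],[0,0,-0.035]]
    - [[-0.0319,-0.0072,0.001],[0,0,-0.035]]
    - [[-0.0317,-0.0083,0.001],[0,0,-0.035]]
    - [[-0.0314,-0.0094,0.001],[0,0,-0.035]]
    - [[-0.031,-0.0105,0.001],[0,0,-0.035]]
    - [[-0.0306,-0.0116,0.001],[0,0,-0.035]]
    - [[0,0,0.03],[0,0,0]]
    - [[0,0,0.03],[0,0,0]]
    - [[0,0,0.03],[0,0,0]]
    - [[0,0,0.01],[0,0,0]]
    - [[0,0,0],[0,0,0]]
    - [[0,0,0],[0,0,0]]

```text
clock: 6.75
tcp_pos: [0.4694, -0.3111, 0.0218]
tcp_rot: [179.9, 0.1, 89.8]
ft_force: [0.5, 0.5, -2.1]
finger_gap: 0.0378
finger_force: 29.8
```

Emit:
jog_arm:
  rows:
    - [[0,0,0.005],[0,0,0]]
    - [[0,0,0.004],[0,0,0]]
    - [[0,0,0],[0,0,0]]

```text
clock: 7.12
tcp_pos: [0.4686, -0.3105, 0.0116]
tcp_rot: [180.0, 0.0, 89.8]
ft_force: [0.3, 0.6, -0.3]
finger_gap: 0.0381
finger_force: 29.8
```

Emit:
jog_arm:
  rows:
    - [[0,0,0],[0,0,0]]
    - [[0,0,0],[0,0,0]]
    - [[0,0,0],[0,0,0]]
    - [[0,0,-0.02],[0,0,0]]
    - [[0,0,-0.04],[0,0,0]]
    - [[0,0,-0.045],[0,0,0]]
  grip: 0.2

```text
clock: 7.88
tcp_pos: [0.4677, -0.3097, 0.1167]
tcp_rot: [-179.9, -0.1, 89.8]
ft_force: [-0.1, -0.7, -0.5]
finger_gap: 0.0564
finger_force: 0.0
```

```bash
python3 -c "
from h import *
plan((.576,-.103,.13,0,7),(.576,-.103,.05,0,4))"
```

```text
t 7.88 11
[[[0.0296,0.0154,-0.0019],[0,0,-0.001]],[[0.0296,0.0154,-0.0019],[0,0,-0.001]],[[0.0296,0.0154,-0.0019],[0,0,-0.001]],[[0.0295,0.0154,-0.0019],[0,0,-0.001]],[[0.0295,0.0155,-0.0019],[0,0,-0.001]],[[0.0295,0.0155,-0.0019],[0,0,-0.001]],[[0.0295,0.0155,-0.0019],[0,0,-0.001]],[[0.0,0.0,0.02],[0,0,0.001]],[[0.0,0.0,0.02],[0,0,0.001]],[[0.0,0.0,0.02],[0,0,0.001]],[[0.0,0.0,0.02],[0,0,0.001]]]
[ 0.576 -0.103  0.05 ] -0.1
```

Emit:
jog_arm:
  rows:
    - [[0.0296,0.0154,-0.002],[0,0,0]]
    - [[0.0296,0.0154,-0.002],[0,0,0]]
    - [[0.0296,0.0154,-0.002],[0,0,0]]
    - [[0.0295,0.0154,-0.002],[0,0,0]]
    - [[0.0295,0.0154,-0.002],[0,0,0]]
    - [[0.0295,0.0154,-0.002],[0,0,0]]
    - [[0.0295,0.0154,0],[0,0,0]]
    - [[0,0,0.02],[0,0,0]]
    - [[0,0,0.02],[0,0,0]]
    - [[0,0,0.02],[0,0,0]]
    - [[0,0,0],[0,0,0]]
    - [[0,0,0],[0,0,0]]

```text
clock: 9.38
tcp_pos: [0.5774, -0.1041, 0.0691]
tcp_rot: [180.0, 0.0, 89.8]
ft_force: [-0.3, -0.4, 0.2]
finger_gap: 0.0563
finger_force: 0.0
```

Emit:
jog_arm:
  rows:
    - [[0,0,0.01],[0,0,0]]
    - [[0,0,0.0095],[0,0,0]]
    - [[0,0,0],[0,0,0]]

```text
clock: 9.75
tcp_pos: [0.5759, -0.1036, 0.0477]
tcp_rot: [-179.9, -0.0, 89.8]
ft_force: [-0.6, -0.1, 0.2]
finger_gap: 0.0563
finger_force: 0.0
```

Emit:
jog_arm:
  rows:
    - [[0,0,0],[0,0,0]]
    - [[0,0,0],[0,0,0]]
    - [[0,0,0],[0,0,0]]
    - [[0,0,0],[0,0,0]]
  grip: -1

```text
clock: 10.25
tcp_pos: [0.5773, -0.104, 0.0492]
tcp_rot: [180.0, 0.0, 89.8]
ft_force: [-0.8, -0.1, 0.6]
finger_gap: 0.03
finger_force: 30.0
```

```bash
python3 -c "
from h import *
o=env.observe();print(o['tcp_pos'],o['finger_gap'],o['finger_force'])
plan((.576,-.103,.12,0,3),(.566,-.311,.12,0,7),(.566,-.311,.02,0,4))"
```

```text
[ 0.57726906 -0.10401622  0.04924853] 0.030005874039288477 30.000147415807987
t 10.25 14
[[[0.0003,-0.0004,-0.0236],[0,0,-0.001]],[[0.0003,-0.0004,-0.0236],[0,0,-0.001]],[[0.0003,-0.0004,-0.0236],[0,0,-0.001]],[[-0.0297,-0.0014,0.0],[0,0,-0.0]],[[-0.0297,-0.0014,0.0],[0,0,-0.0]],[[-0.0297,-0.0014,0.0],[0,0,-0.0]],[[-0.0297,-0.0014,0.0],[0,0,-0.0]],[[-0.0297,-0.0014,0.0],[0,0,-0.0]],[[-0.0297,-0.0014,0.0],[0,0,-0.0]],[[-0.0297,-0.0014,0.0],[0,0,-0.0]],[[0.0,0.0,0.025],[0,0,-0.0]],[[0.0,0.0,0.025],[0,0,-0.0]],[[0.0,0.0,0.025],[0,0,-0.0]],[[0.0,0.0,0.025],[0,0,-0.0]]]
[ 0.5661 -0.311   0.02  ] -0.1
```

Emit:
jog_arm:
  rows:
    - [[0,0,-0.027],[0,0,0]]
    - [[0,0,-0.027],[0,0,0]]
    - [[0,0,-0.027],[0,0,0]]
    - [[-0.0297,-0.0015,0],[0,0,0]]
    - [[-0.0297,-0.0015,0],[0,0,0]]
    - [[-0.0297,-0.0015,0],[0,0,0]]
    - [[-0.0297,-0.0015,0],[0,0,0]]
    - [[-0.0297,-0.0015,0],[0,0,0]]
    - [[-0.0297,-0.0015,0],[0,0,0]]
    - [[-0.0297,-0.0015,0],[0,0,0]]
    - [[0,0,0.03],[0,0,0]]
    - [[0,0,0.03],[0,0,0]]
    - [[0,0,0.03],[0,0,0]]
    - [[0,0,0.02],[0,0,0]]
    - [[0,0,0],[0,0,0]]
    - [[0,0,0],[0,0,0]]

```text
clock: 12.25
tcp_pos: [0.5666, -0.3124, 0.0211]
tcp_rot: [179.9, 0.1, 89.8]
ft_force: [0.6, -0.5, -0.5]
finger_gap: 0.0299
finger_force: 30.0
```

Emit:
jog_arm:
  rows:
    - [[0,0,0.006],[0,0,0]]
    - [[0,0,0.005],[0,0,0]]
    - [[0,0,0],[0,0,0]]

```text
clock: 12.62
tcp_pos: [0.5657, -0.3118, 0.009]
tcp_rot: [180.0, 0.0, 89.8]
ft_force: [0.1, 0.7, -0.4]
finger_gap: 0.0299
finger_force: 30.0
```

Emit:
jog_arm:
  rows:
    - [[0,0,0],[0,0,0]]
    - [[0,0,0],[0,0,0]]
    - [[0,0,0],[0,0,0]]
    - [[0,0,-0.02],[0,0,0]]
    - [[0,0,-0.04],[0,0,0]]
    - [[0,0,-0.05],[0,0,0]]
    - [[0,0,0],[0,0,0]]
  grip: 0.2

```text
clock: 13.5
tcp_pos: [0.5697, -0.3147, 0.1268]
tcp_rot: [179.4, 0.5, 89.8]
ft_force: [0.5, -0.4, 0.3]
finger_gap: 0.0564
finger_force: 0.0
```

```bash
python3 -c "
from h import *
d=get_image('scene'); a=d['img'][130:330,200:480,::-1]
cv2.imwrite('pics/s1c.png',cv2.resize(a,None,fx=2.8,fy=2.8,interpolation=cv2.INTER_CUBIC))
for n in ['level_center','stand','knob_grip','lens_tube_a_mid','filter_cube_b_mid']:
  for r in spotter.silhouettes('scene',n)[:3]:
    P,u,v=pts(d,r['mask'])
    if n=='stand': P=P[(abs(P[:,2]-.043)<.006)]
    elif n=='level_center': P=P[P[:,2]>.016]
    q=cv2.minAreaRect((P[:,:2]*1000).astype(np.float32)); print(n,round(r['conf'],2),np.round(q[0],1),np.round(q[1],1),round(q[2],1),P[:,2].max().round(3))
plan((.436,-.067,.13,-10,9),(.436,-.067,.03,-10,4))"
```

```text
level_center 0.68 [435.1 -67. ] [140.6  25.5] 79.9 0.03
level_center 0.67 [558.8 120.1] [26.1 22.3] 8.7 0.071
stand 0.8 [588.7 -97.6] [107.4 244.9] 4.2 0.049
knob_grip 0.73 [ 590.  -183.3] [30.2 31.8] 78.2 0.095
lens_tube_a_mid 0.47 [ 565.1 -310.1] [28.3 31. ] 23.0 0.036
filter_cube_b_mid 0.57 [ 467.4 -307.3] [35.  37.3] 89.2 0.051
t 13.8 13
[[[0.027,-0.0144,-0.0014],[0,0,0.019]],[[0.0268,-0.0149,-0.0014],[0,0,0.019]],[[0.0265,-0.0154,-0.0014],[0,0,0.019]],[[0.0262,-0.0159,-0.0014],[0,0,0.019]],[[0.0259,-0.0164,-0.0014],[0,0,0.019]],[[0.0256,-0.0169,-0.0014],[0,0,0.019]],[[0.0252,-0.0174,-0.0014],[0,0,0.019]],[[0.0249,-0.0178,-0.0014],[0,0,0.019]],[[0.0246,-0.0183,-0.0014],[0,0,0.019]],[[0.0,0.0,0.0249],[0,0,-0.0]],[[0.0,0.0,0.0249],[0,0,-0.0]],[[0.0,0.0,0.0249],[0,0,-0.0]],[[0.0,0.0,0.0249],[0,0,-0.0]]]
[ 0.436  -0.0669  0.0301] -10.0
```

View pics/s1c.png

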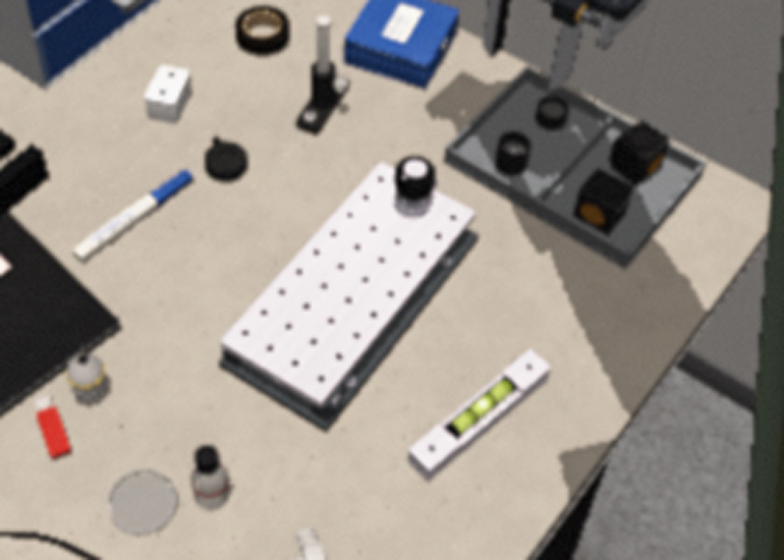

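Both parts now stand in their compartments, the tube at about (383,184) px and the cube at (416,201). The platform is clear, so the level is next.

Emit:
jog_arm:
  rows:
    - [[0.027,-0.0144,-0.0014],[0,0,0.019]]
    - [[0.0268,-0.0149,-0.0014],[0,0,0.019]]
    - [[0.0265,-0.0154,-0.0014],[0,0,0.019]]
    - [[0.0262,-0.0159,-0.0014],[0,0,0.019]]
    - [[0.0259,-0.0164,-0.0014],[0,0,0.019]]
    - [[0.0256,-0.0169,-0.0014],[0,0,0.019]]
    - [[0.0252,-0.0174,-0.0014],[0,0,0.019]]
    - [[0.0249,-0.0178,-0.0014],[0,0,0.019]]
    - [[0.0246,-0.0183,-0.0014],[0,0,0.019]]
    - [[0,0,0.0249],[0,0,0]]
    - [[0,0,0.0249],[0,0,0]]
    - [[0,0,0.0249],[0,0,0]]
    - [[0,0,0.02],[0,0,0]]
    - [[0,0,0],[0,0,0]]
    - [[0,0,0],[0,0,0]]
    - [[0,0,0],[0,0,0]]

```text
clock: 15.8
tcp_pos: [0.438, -0.0681, 0.0377]
tcp_rot: [179.9, 0.0, 80.0]
ft_force: [0.4, -0.6, -0.2]
finger_gap: 0.0567
finger_force: 0.0
```

Emit:
jog_arm:
  rows:
    - [[0,0,0.015],[0,0,0]]
    - [[0,0,0.01],[0,0,0]]
    - [[0,0,0.005],[0,0,0]]
    - [[0,0,0],[0,0,0]]
    - [[0,0,0],[0,0,0]]

```text
clock: 16.42
tcp_pos: [0.4374, -0.0678, 0.007]
tcp_rot: [180.0, 0.0, 80.0]
ft_force: [-0.2, 0.1, 0.3]
finger_gap: 0.0563
finger_force: 0.0
```

Emit:
jog_arm:
  rows:
    - [[0,0,0],[0,0,0]]
    - [[0,0,0],[0,0,0]]
    - [[0,0,0],[0,0,0]]
    - [[0,0,0],[0,0,0]]
    - [[0,0,0],[0,0,0]]
    - [[0,0,0],[0,0,0]]
  grip: -1

```text
clock: 17.18
tcp_pos: [0.4366, -0.0676, 0.0068]
tcp_rot: [-179.9, -0.0, 80.0]
ft_force: [-2.5, 0.2, 3.9]
finger_gap: 0.0238
finger_force: 30.0
```

```bash
python3 -c "
from h import *
o=env.observe();print(o['tcp_pos'],o['finger_gap'],o['finger_force'])
P,u,v=pts(get_image('top'))
m=(abs(P[:,2]-.043)<.006)&(abs(P[:,0]-.585)<.08)&(abs(P[:,1]+.095)<.14)
q=cv2.minAreaRect((P[m,:2]*1000).astype(np.float32));print(q)
plan((.436,-.067,.10,-10,4),(.583,-.062,.10,4,7),(.583,-.062,.06,4,2))"
```

```text
[ 0.43664043 -0.06762383  0.00683927] 0.023771881424504544 30.000458657741547
((587.6514892578125, -101.34278869628906), (103.32038116455078, 245.9143524169922), 2.756704330444336)
t 17.23 13
[[[0.0001,-0.0002,-0.0233],[0,0,-0.0]],[[0.0001,-0.0002,-0.0233],[0,0,-0.0]],[[0.0001,-0.0002,-0.0233],[0,0,-0.0]],[[0.0001,-0.0002,-0.0233],[0,0,-0.0]],[[0.0044,0.0206,0.0],[0,0,-0.035]],[[0.0037,0.0207,0.0],[0,0,-0.035]],[[0.0029,0.0208,0.0],[0,0,-0.035]],[[0.0022,0.0209,0.0],[0,0,-0.035]],[[0.0015,0.021,0.0],[0,0,-0.035]],[[0.0007,0.021,0.0],[0,0,-0.035]],[[0.0,0.021,0.0],[0,0,-0.035]],[[0.0,0.0,0.02],[0,0,0.0]],[[0.0,0.0,0.02],[0,0,0.0]]]
[ 0.583  -0.0619  0.06  ] 4.0
```

Emit:
jog_arm:
  rows:
    - [[0,0,-0.0233],[0,0,0]]
    - [[0,0,-0.0233],[0,0,0]]
    - [[0,0,-0.0233],[0,0,0]]
    - [[0,0,-0.0233],[0,0,0]]
    - [[0.0052,0.0206,0],[0,0,-0.035]]
    - [[0.0045,0.0207,0],[0,0,-0.035]]
    - [[0.0037,0.0208,0],[0,0,-0.035]]
    - [[0.003,0.0209,0],[0,0,-0.035]]
    - [[0.0023,0.021,0],[0,0,-0.035]]
    - [[0.0015,0.021,0],[0,0,-0.035]]
    - [[0.0008,0.021,0],[0,0,-0.035]]
    - [[0,0,0.02],[0,0,0]]
    - [[0,0,0.02],[0,0,0]]
    - [[0,0,0],[0,0,0]]
    - [[0,0,0],[0,0,0]]

```text
clock: 19.1
tcp_pos: [0.585, -0.0571, 0.0601]
tcp_rot: [180.0, 0.0, 94.0]
ft_force: [0.1, -0.1, -2.3]
finger_gap: 0.0239
finger_force: 30.0
```

Emit:
jog_arm:
  rows:
    - [[0,0,0.004],[0,0,0]]
    - [[0,0,0.003],[0,0,0]]
    - [[0,0,0.001],[0,0,0]]
    - [[0,0,0],[0,0,0]]

```text
clock: 19.6
tcp_pos: [0.5846, -0.057, 0.052]
tcp_rot: [-180.0, -0.0, 94.0]
ft_force: [0.2, 0.2, -2.3]
finger_gap: 0.0237
finger_force: 30.0
```

Emit:
jog_arm:
  rows:
    - [[0,0,0.001],[0,0,0]]
    - [[0,0,0],[0,0,0]]
    - [[0,0,0],[0,0,0]]

```text
clock: 19.98
tcp_pos: [0.5849, -0.0571, 0.0516]
tcp_rot: [180.0, 0.0, 94.0]
ft_force: [-1.5, -0.6, 2.0]
finger_gap: 0.0241
finger_force: 30.0
```

Emit:
jog_arm:
  rows:
    - [[0,0,0],[0,0,0]]
    - [[0,0,0],[0,0,0]]
    - [[0,0,0],[0,0,0]]
    - [[0,0,-0.02],[0,0,0]]
    - [[0,0,-0.03],[0,0,0]]
    - [[0,0,-0.04],[0,0,0]]
    - [[0,0,0],[0,0,0]]
    - [[0,0,0],[0,0,0]]
  grip: 0.1

```text
clock: 20.98
tcp_pos: [0.5841, -0.0569, 0.1403]
tcp_rot: [-179.9, -0.0, 94.0]
ft_force: [-0.3, 0.3, 0.2]
finger_gap: 0.0518
finger_force: 0.0
```

```bash
python3 -c "
from h import *
D=get_image('scene')
P,u,v=pts(D)
# knob top points
m=(P[:,2]>.085)&(P[:,2]<.1)&(np.hypot(P[:,0]-.591,P[:,1]+.186)<.03)
print('knob',cv2.minEnclosingCircle((P[m,:2]*1000).astype(np.float32)))
for r in spotter.silhouettes('scene','level_center')[:1]:
    Q,_,_=pts(D,r['mask']);Q=Q[Q[:,2]>.058];print('level',cv2.minAreaRect((Q[:,:2]*1000).astype(np.float32)),Q[:,2].max())
r=spotter.silhouettes('scene','knob_grip')[0];print(r['conf'],r['xy'])
a=D['img'][160:290,260:400,::-1]; cv2.imwrite('pics/s2c.png',cv2.resize(a,None,fx=4.5,fy=4.5,interpolation=cv2.INTER_CUBIC))
plan((.5905,-.1865,.143,40,8),(.5905,-.1865,.095,40,3))"
```

```text
knob ((0.0, 0.0), 0.0)
level ((570.8697509765625, -56.498512268066406), (52.3766975402832, 139.8750457763672), 3.403017282485962) 0.15424714548469587Traceback (most recent call last):
  File "<string>", line 10, in <module>
    r=spotter.silhouettes('scene','knob_grip')[0];print(r['conf'],r['xy'])
      ~~~~~~~~~~~~~~~~~~~~~~~~~~~~~~~~~~~~~~~~^^^
IndexError: list index out of range
```

```bash
python3 -c "
from h import *
plan((.5905,-.1855,.143,45,8),(.5905,-.1855,.100,45,3))"
```

```text
t 21.12 11
[[[-0.0161,-0.0002,-0.0005],[0,0,-0.089]],[[-0.016,-0.0017,-0.0005],[0,0,-0.089]],[[-0.0158,-0.0031,-0.0005],[0,0,-0.089]],[[-0.0155,-0.0045,-0.0005],[0,0,-0.089]],[[-0.015,-0.0058,-0.0005],[0,0,-0.089]],[[-0.0145,-0.0071,-0.0005],[0,0,-0.089]],[[-0.0138,-0.0084,-0.0005],[0,0,-0.089]],[[-0.013,-0.0096,-0.0005],[0,0,-0.089]],[[0.0,0.0,0.0143],[0,0,-0.001]],[[0.0,0.0,0.0143],[0,0,-0.001]],[[0.0,0.0,0.0143],[0,0,-0.001]]]
[ 0.5906 -0.1855  0.1001] 45.0
```

Emit:
jog_arm:
  rows:
    - [[-0.0161,-0.0002,-0.0005],[0,0,-0.089]]
    - [[-0.016,-0.0017,-0.0005],[0,0,-0.089]]
    - [[-0.0158,-0.0031,-0.0005],[0,0,-0.089]]
    - [[-0.0155,-0.0045,-0.0005],[0,0,-0.089]]
    - [[-0.015,-0.0058,-0.0005],[0,0,-0.089]]
    - [[-0.0145,-0.0071,-0.0005],[0,0,-0.089]]
    - [[-0.0138,-0.0084,-0.0005],[0,0,-0.089]]
    - [[-0.013,-0.0096,-0.0005],[0,0,-0.089]]
    - [[0,0,0.0143],[0,0,0]]
    - [[0,0,0.0143],[0,0,0]]
    - [[0,0,0.0143],[0,0,0]]
    - [[0,0,0],[0,0,0]]
    - [[0,0,0],[0,0,0]]
  grip: 0.3

```text
clock: 22.75
tcp_pos: [0.5921, -0.1855, 0.1022]
tcp_rot: [180.0, 0.0, 134.8]
ft_force: [-0.4, -0.4, -0.2]
finger_gap: 0.0611
finger_force: 0.0
```

```bash
python3 -c "
from h import *
o=env.observe();print(o['tcp_pos'],o['finger_gap'])
for c in ('scene','top'):
  D=get_image(c)
  P,u,v=pts(D)
  for r in spotter.silhouettes(c,'level_center')[:1]:
    Q,_,_=pts(D,r['mask']);Q=Q[(Q[:,2]>.058)&(Q[:,2]<.08)];print('level',c,cv2.minAreaRect((Q[:,:2]*1000).astype(np.float32)),Q[:,2].max())
  m=(P[:,2]>.085)&(P[:,2]<.0975)&(np.hypot(P[:,0]-.591,P[:,1]+.186)<.022)
  if m.any():print('knob',c,m.sum(),P[m].mean(0),P[m].min(0),P[m].max(0))
  x,y=map(int,proj(D,[.587,-.12,.07]))
  a=D['img'][y-65:y+65,x-80:x+80,::-1]; cv2.imwrite(f'pics/{c}2.png',cv2.resize(a,None,fx=4,fy=4,interpolation=cv2.INTER_CUBIC))
a=np.hstack([cv2.imread('pics/scene2.png')[:,120:520],cv2.imread('pics/top2.png')[:,120:520]]);cv2.imwrite('pics/both2.png',a)
"
```

```text
[ 0.5921153  -0.18553007  0.1021766 ] 0.06106096352583832
level scene ((583.8961791992188, -55.956214904785156), (24.923418045043945, 140.28953552246094), 4.038000583648682) 0.07547473354256096
knob scene 140 [ 0.59055539 -0.18416897  0.09038902] [ 0.57453571 -0.20605624  0.08521786] [ 0.60915605 -0.16880667  0.09438954]
level top ((584.50244140625, -56.96409606933594), (23.15821075439453, 134.57823181152344), 4.39677619934082) 0.07717655949190694
knob top 19 [ 0.58243273 -0.17884726  0.09156525] [ 0.57573484 -0.18918079  0.0857973 ] [ 0.59057867 -0.17249628  0.09647839]
```

View pics/both2.png

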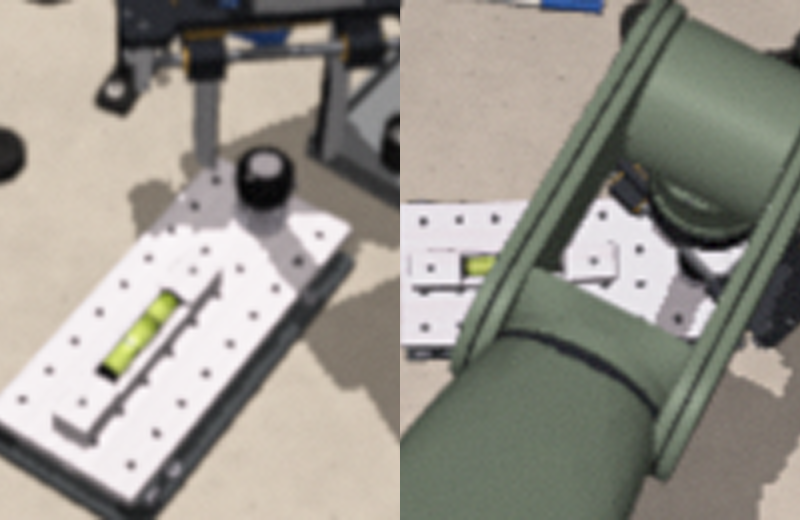

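The level lies along the plate, with the vial at about (120–180, 290–380) in the left half of the crop. The knob is at (265,178), between the open fingers. I'll go down and grip it.

Emit:
jog_arm:
  rows:
    - [[0,0,0.015],[0,0,0]]
    - [[0,0,0.015],[0,0,0]]
    - [[0,0,0.009],[0,0,0]]
    - [[0,0,0],[0,0,0]]
    - [[0,0,0],[0,0,0]]

```text
clock: 23.58
tcp_pos: [0.5922, -0.1859, 0.0633]
tcp_rot: [180.0, 0.0, 134.8]
ft_force: [0.6, 0.4, -0.2]
finger_gap: 0.0612
finger_force: 0.0
```

Emit:
jog_arm:
  rows:
    - [[0,0,0],[0,0,0]]
    - [[0,0,0],[0,0,0]]
    - [[0,0,0],[0,0,0]]
    - [[0,0,0],[0,0,0]]
    - [[0,0,0],[0,0,0]]
  grip: -1

```text
clock: 24.2
tcp_pos: [0.5919, -0.1862, 0.0634]
tcp_rot: [-180.0, 0.0, 134.8]
ft_force: [-1.7, -1.8, 1.5]
finger_gap: 0.0355
finger_force: 30.0
```

```bash
cat >> h.py <<'E'
def bubble(show=None):
    """brightness profile along the level's vial, +s towards the knob, from the scene camera"""
    D=get_image("scene"); o=env.observe(); c=np.array([.584,-.0562,.0705]); a=np.radians(-86)
    ax=np.array([np.cos(a),np.sin(a),0]); pe=np.array([-ax[1],ax[0],0]); s=np.arange(-.036,.0361,.002)
    im=D["img"].astype(np.float32); pr=[]
    for q in s:
        uv=np.array([proj(D,c+q*ax+w*pe) for w in (-.002,0,.002)],np.float32)
        pr.append(cv2.remap(im,uv[None,:,0].copy(),uv[None,:,1].copy(),cv2.INTER_LINEAR)[0].mean(0))
    pr=np.array(pr)
    print("clock",round(o["clock"],2),"F",o["ft_force"].round(1),"tcp",o["tcp_pos"].round(4),"rot",o["tcp_rot"].round(1),"M",o["wrist_torque"].round(2))
    for q,p in zip(s,pr): print(int(round(q*1000)),p.astype(int).tolist(),end="; ")
    if show:
        x,y=map(int,proj(D,c)); cv2.imwrite(show,cv2.resize(D["img"][y-25:y+25,x-30:x+30,::-1],None,fx=10,fy=10,interpolation=cv2.INTER_CUBIC))
        print(x,y,proj(D,c),[np.round(proj(D,c+k*ax),1).tolist() for k in(-.011,.011)])
E
python3 -c "
from h import *
bubble('pics/b0.png')"
```

```text
clock 24.25 F [-1.4 -2.3  2. ] tcp [ 0.5918 -0.1862  0.0634] rot [-180.     0.   134.8] M [-0.26  0.27 -0.01]
-36 [140, 132, 136]; -34 [61, 58, 60]; -32 [35, 35, 29]; -30 [71, 77, 41]; -28 [137, 148, 73]; -26 [186, 199, 99]; -24 [205, 218, 110]; -22 [208, 222, 112]; -20 [207, 221, 112]; -18 [208, 222, 112]; -16 [211, 224, 116]; -14 [217, 228, 126]; -12 [220, 229, 140]; -10 [218, 226, 156]; -8 [223, 229, 170]; -6 [229, 235, 166]; -4 [226, 233, 147]; -2 [218, 228, 126]; 0 [212, 224, 117]; 2 [207, 220, 110]; 4 [197, 211, 101]; 6 [179, 195, 84]; 8 [161, 177, 68]; 10 [147, 163, 62]; 12 [142, 157, 66]; 14 [164, 177, 85]; 16 [193, 205, 105]; 18 [209, 220, 115]; 20 [212, 223, 117]; 22 [207, 220, 111]; 24 [192, 207, 99]; 26 [174, 191, 81]; 28 [156, 174, 66]; 30 [137, 152, 56]; 32 [115, 124, 64]; 34 [131, 130, 111]; 36 [190, 182, 183]; 316 231 (np.float64(316.6229514607484), np.float64(231.96570990018006)) [[313.9, 235.2], [319.4, 228.7]]
```

View pics/b0.png

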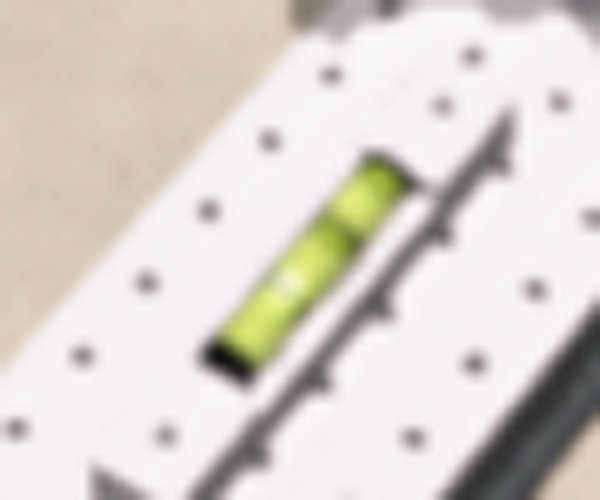

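In the close-up the pale bubble is at about (290,285), left of the ring at (345,230). By the profile it sits near −8 mm, towards the end away from the knob. I'll press the knob down now.

Emit:
jog_arm:
  rows:
    - [[0,0,0.0015],[0,0,0]]
    - [[0,0,0.0015],[0,0,0]]
    - [[0,0,0.0012],[0,0,0]]
    - [[0,0,0],[0,0,0]]
    - [[0,0,0],[0,0,0]]

```text
clock: 24.88
tcp_pos: [0.5919, -0.1861, 0.0592]
tcp_rot: [-180.0, 0.0, 134.8]
ft_force: [-2.9, -2.6, 4.4]
finger_gap: 0.0352
finger_force: 30.0
```

Emit:
jog_arm:
  rows:
    - [[0,0,0.0006],[0,0,0.08]]
    - [[0,0,0],[0,0,0.08]]
    - [[0,0,0],[0,0,0.08]]
    - [[0,0,0],[0,0,0.08]]
    - [[0,0,0],[0,0,0.08]]
    - [[0,0,0],[0,0,0]]
    - [[0,0,0],[0,0,0]]
    - [[0,0,0],[0,0,0]]
    - [[0,0,0],[0,0,0]]
    - [[0,0,0],[0,0,0]]
    - [[0,0,0],[0,0,0]]
    - [[0,0,0],[0,0,0]]
    - [[0,0,0],[0,0,0]]
    - [[0,0,0],[0,0,0]]
    - [[0,0,0],[0,0,0]]
    - [[0,0,0],[0,0,0]]

```text
clock: 26.88
tcp_pos: [0.5922, -0.1858, 0.0588]
tcp_rot: [180.0, 0.0, 111.9]
ft_force: [-3.7, -1.3, 5.5]
finger_gap: 0.0353
finger_force: 30.0
```

```bash
python3 -c "
from h import *
bubble()"
```

```text
clock 26.93 F [-3.  -1.1  6.3] tcp [ 0.5923 -0.1858  0.0588] rot [180.    0.  111.9] M [-0.38  0.54  0.02]
-36 [139, 131, 135]; -34 [61, 57, 60]; -32 [34, 35, 28]; -30 [73, 78, 42]; -28 [137, 147, 72]; -26 [185, 198, 98]; -24 [205, 219, 111]; -22 [209, 223, 113]; -20 [207, 220, 112]; -18 [200, 214, 104]; -16 [187, 203, 92]; -14 [181, 198, 87]; -12 [179, 195, 88]; -10 [183, 197, 101]; -8 [205, 214, 139]; -6 [232, 236, 183]; -4 [239, 242, 199]; -2 [237, 241, 179]; 0 [228, 235, 149]; 2 [216, 227, 123]; 4 [199, 213, 103]; 6 [180, 196, 85]; 8 [160, 177, 69]; 10 [147, 163, 63]; 12 [145, 158, 69]; 14 [166, 178, 86]; 16 [193, 206, 104]; 18 [209, 221, 114]; 20 [212, 223, 117]; 22 [207, 220, 112]; 24 [194, 208, 99]; 26 [175, 191, 80]; 28 [157, 174, 65]; 30 [137, 153, 56]; 32 [115, 125, 64]; 34 [132, 131, 112]; 36 [190, 182, 183];
```

Emit:
jog_arm:
  rows:
    - [[0,0,0],[0,0,0.08]]
    - [[0,0,0],[0,0,0.08]]
    - [[0,0,0],[0,0,0.08]]
    - [[0,0,0],[0,0,0]]
    - [[0,0,0],[0,0,0]]
    - [[0,0,0],[0,0,0]]
    - [[0,0,0],[0,0,0]]
    - [[0,0,0],[0,0,0]]
    - [[0,0,0],[0,0,0]]
    - [[0,0,0],[0,0,0]]
    - [[0,0,0],[0,0,0]]
    - [[0,0,0],[0,0,0]]
    - [[0,0,0],[0,0,0]]
    - [[0,0,0],[0,0,0]]
    - [[0,0,0],[0,0,0]]
    - [[0,0,0],[0,0,0]]
    - [[0,0,0],[0,0,0]]
    - [[0,0,0],[0,0,0]]

```text
clock: 29.18
tcp_pos: [0.5925, -0.1858, 0.059]
tcp_rot: [179.9, 0.0, 98.1]
ft_force: [-2.5, -1.2, 6.3]
finger_gap: 0.0354
finger_force: 30.0
```

```bash
python3 -c "
from h import *
bubble('pics/b2.png')"
```

```text
clock 29.23 F [-2.4 -1.7  6.3] tcp [ 0.5926 -0.1858  0.059 ] rot [179.9   0.   98.1] M [-0.42  0.51  0.04]
-36 [139, 132, 136]; -34 [61, 58, 60]; -32 [34, 34, 27]; -30 [72, 77, 40]; -28 [137, 148, 73]; -26 [186, 199, 99]; -24 [205, 218, 111]; -22 [210, 223, 114]; -20 [208, 221, 113]; -18 [200, 214, 104]; -16 [183, 199, 88]; -14 [164, 182, 72]; -12 [151, 169, 64]; -10 [153, 169, 72]; -8 [180, 195, 98]; -6 [216, 227, 134]; -4 [233, 239, 172]; -2 [241, 244, 200]; 0 [239, 242, 200]; 2 [231, 238, 170]; 4 [212, 223, 129]; 6 [186, 202, 94]; 8 [163, 179, 71]; 10 [147, 163, 62]; 12 [143, 158, 67]; 14 [164, 177, 85]; 16 [193, 206, 105]; 18 [208, 220, 114]; 20 [211, 222, 116]; 22 [206, 219, 111]; 24 [194, 208, 99]; 26 [176, 192, 81]; 28 [157, 174, 66]; 30 [136, 153, 56]; 32 [114, 124, 63]; 34 [131, 131, 112]; 36 [190, 182, 183]; 316 231 (np.float64(316.6229514607484), np.float64(231.96570990018006)) [[313.9, 235.2], [319.4, 228.7]]
```

View pics/b2.png

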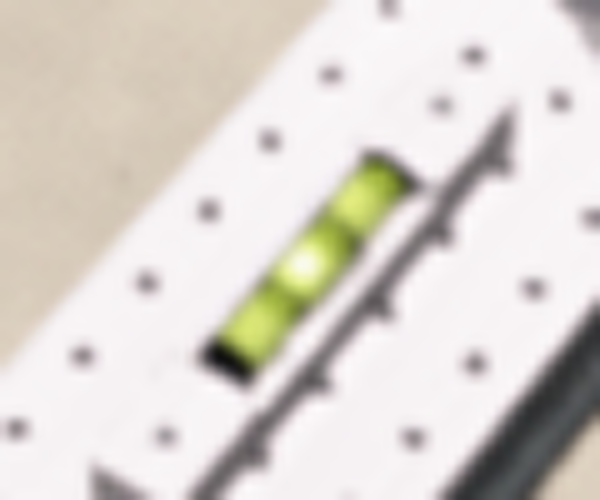

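The pale bubble at (305,265) lies between the rings at (282,297) and (345,232). It is still about 1 mm short, so I'll add a small turn and let it settle.

Emit:
jog_arm:
  rows:
    - [[0,0,0],[0,0,0.08]]
    - [[0,0,0],[0,0,0]]
    - [[0,0,0],[0,0,0]]
    - [[0,0,0],[0,0,0]]
    - [[0,0,0],[0,0,0]]
    - [[0,0,0],[0,0,0]]
    - [[0,0,0],[0,0,0]]
    - [[0,0,0],[0,0,0]]
    - [[0,0,0],[0,0,0]]
    - [[0,0,0],[0,0,0]]
    - [[0,0,0],[0,0,0]]
    - [[0,0,0],[0,0,0]]
    - [[0,0,0],[0,0,0]]
    - [[0,0,0],[0,0,0]]
    - [[0,0,0],[0,0,0]]
    - [[0,0,0],[0,0,0]]
    - [[0,0,0],[0,0,0]]
    - [[0,0,0],[0,0,0]]
    - [[0,0,0],[0,0,0]]

```text
clock: 31.6
tcp_pos: [0.5927, -0.1857, 0.0591]
tcp_rot: [179.9, 0.0, 93.6]
ft_force: [-2.4, -1.8, 5.9]
finger_gap: 0.0356
finger_force: 30.0
```

```bash
python3 -c "
from h import *
bubble()"
```

```text
clock 31.65 F [-1.4 -1.8  5.9] tcp [ 0.5927 -0.1858  0.0591] rot [179.9   0.   93.6] M [-0.38  0.49 -0.01]
-36 [139, 132, 135]; -34 [60, 57, 59]; -32 [33, 34, 27]; -30 [72, 77, 41]; -28 [137, 147, 73]; -26 [186, 200, 100]; -24 [206, 219, 111]; -22 [210, 223, 114]; -20 [207, 220, 111]; -18 [200, 214, 105]; -16 [184, 200, 90]; -14 [165, 182, 72]; -12 [151, 167, 63]; -10 [152, 167, 71]; -8 [179, 192, 95]; -6 [212, 223, 126]; -4 [230, 237, 161]; -2 [240, 243, 197]; 0 [241, 243, 214]; 2 [238, 242, 198]; 4 [223, 231, 156]; 6 [196, 210, 109]; 8 [167, 184, 76]; 10 [148, 164, 63]; 12 [144, 158, 67]; 14 [165, 177, 86]; 16 [193, 206, 105]; 18 [208, 221, 115]; 20 [211, 223, 117]; 22 [207, 219, 111]; 24 [193, 206, 98]; 26 [175, 191, 80]; 28 [157, 175, 66]; 30 [137, 153, 57]; 32 [114, 125, 64]; 34 [132, 131, 113]; 36 [190, 182, 184];
```

```bash
python3 -c "
from rig import hand_in
print(hand_in())"
```

```text
the job is handed in; nothing more can be done
None
```

I handed the job in at about 32 s; the hand-in gave no verdict. The cube and tube are in the tray with their kinds and the level lies on the platform. The gripper still holds the knob pushed down (about 6 N), with the bubble about 0.3 mm off centre by my measurement.

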